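# Size a garden stake in the ring gauge and tray it

### The job

Size the orange wooden stake from the drying rack: pass it, chamfered end first, down through the leaning row of coloured gauge rings from the big white ring on until a ring stops it. Then draw it back out and lay it lengthwise in the tray of the same colour as that ring, lowering it in the grip rather than dropping it, and let go. Leave the black stake and everything else on the table where they are.

Things in the scene. Friction and masses are not known exactly. Their poses are not given: they have to be found in the camera images.
- stake_center (a point): Middle of the orange stake, half-way along its 200 mm, on its axis. Its x axis runs along it from the chamfered end (-x, 100 mm away) to the square end (+x, 100 mm away). From -100 to +40 mm it is round, 22 mm in diameter (the first 6 mm chamfered down to 14 mm); from +40 to +100 mm it is a square head, 24 x 24 mm. It weighs about 70 g, its centre of mass about 12 mm towards the head.
- stake_head (a point): Centre of the stake's square head, 70 mm from the stake's middle, where it is best gripped across its two upright sides; same axes as the stake. On the rack the head overhangs freely beyond the rack's bars.
- stake_tip (a point): Centre of the flat end face of the chamfered end; same axes as the stake.
- black_stake_center (a point): Middle of a second stake, the same in size but black, lying parallel on the other place of the rack, 75 mm from the orange one (axis to axis). To be left alone.
- rack: Fixed wooden drying rack, about 170 x 165 mm; origin on the table at its middle. The stakes lie level along its x axis at y = -37.5 and +37.5 mm, chamfered ends to -x, their axes 61 mm above the table, on two cross bars at x = -65 and +26 mm (each 10 mm thick, tops 50 mm up), between short dowels that reach 68 mm up.
- gauge: Fixed ring gauge: a 150 x 75 mm dark base with four rings on posts, 165 mm high. Origin on the table under the base; its x axis points level from the small blue ring to the big white one. The rings' common axis lies over this x axis at a slope of 32 degrees to the level, rising from the blue ring (centre 87 mm above the table) to the white ring (centre 142 mm up).
- ring_blue: The last and lowest ring: blue, 17 mm bore, 29 mm outside, 6 mm thick. Too small for the 22 mm stake, so it stops it, with the stake's end face about 4 mm above this origin along z. Origin: centre of the ring's lower face, on the common axis. Its z axis is the common axis, pointing up the slope to the other rings.
- ring_red: Red ring, 28 mm bore, 40 mm outside, 6 mm thick, 35 mm up the axis from the blue one; same axes and origin as for the blue ring.
- ring_yellow: Yellow ring, 34 mm bore, 46 mm outside, 6 mm thick, 70 mm up the axis from the blue one; same axes.
- ring_white: White ring, the first and highest, 40 mm bore, 52 mm outside, 6 mm thick, 105 mm up the axis from the blue one; same axes. The stake enters here from above, moving down the slope.
- tray_blue: Fixed blue tray for one stake: outside 236 (x) x 90 (y) x 20 mm high, walls 5 mm, origin at the middle of its underside, 6 mm above the table. Inside, two ribs across it at x = -35 and +35 mm (10 mm wide) have their tops 15 mm above the origin; a stake lies along x on the ribs, with its axis 26 mm above the origin, either end first.
- tray_red: Fixed red tray, the same shape, beside and parallel to the blue one (96 mm between their middles); the two may be either way round. Both stand on a fixed wooden board, 260 x 205 mm and 6 mm thick.
- tin_center (a point): Middle of a loose paint tin, 64 mm in diameter and 95 mm high, upright just beyond the gauge, under and beside the line of the rings' sloping axis. Bystander.
- jar_center (a point): Middle (half-way up the glass) of a loose jar, 64 mm in diameter and 85 mm high, with brushes standing to 150 mm, beside the tin beyond the gauge. Bystander.
- clip_orange_center (a point): Middle of an orange clothes peg lying on the table, 72 x 12 x 12 mm. Bystander.
- clip_black_center (a point): Middle of a grey clothes peg lying on the table, 72 x 12 x 12 mm. Bystander.
- stake: The orange stake itself (loose); its origin and axes are those of stake_center.
Not all that is in view belongs to the job. Leave any green, purple or turquoise look-alike of the gauge alone.

How it is judged:
On the way, in this order (a step that is already met when the one before it is completed fails the run):
1. the stake, entered from the white ring's side and in line with the rings, has passed the white, yellow and red rings and is stopped against the blue ring (z of stake_tip in the frame of ring_blue below 0.008 m and z of stake_center in the frame of ring_blue above 0.08 m and angle between the x axis of stake_center and the z axis of ring_blue, either way round below 0.09 rad and x of stake_tip in the frame of ring_blue between -0.006 and 0.006 m and y of stake_tip in the frame of ring_blue between -0.006 and 0.006 m and contact force between stake and ring_blue above 0.2 N), for 0.1 s.
2. the stake, still in the grip, is lowered into the blue tray (to within about 15 mm of lying on its ribs) (z of stake_center in the frame of tray_blue below 0.041 m and x of stake_center in the frame of tray_blue between -0.03 and 0.03 m and y of stake_center in the frame of tray_blue between -0.035 and 0.035 m and angle between the x axis of stake_center and the x axis of tray_blue, either way round below 0.25 rad and contact force between the fingers and stake above 0.5 N), for 0.05 s.
At the end, for the whole second after the job is handed in: The orange stake lies at rest and released inside the blue tray, flat on its ribs (axis 20 to 30 mm above the tray's underside), along the tray within 14 degrees and between its walls; the black stake is within 15 mm, and the tin, jar and clips within 20 mm, of where they started (z of stake_center in the frame of tray_blue between 0.02 and 0.03 m and x of stake_center in the frame of tray_blue between -0.02 and 0.02 m and y of stake_center in the frame of tray_blue between -0.034 and 0.034 m and angle between the x axis of stake_center and the x axis of tray_blue, either way round below 0.25 rad and linear speed of stake below 0.02 m/s and distance of each of tin_center, jar_center, clip_orange_center, clip_black_center from where it was at the start of the episode below 0.02 m and distance of black_stake_center from where it was at the start of the episode below 0.015 m); the robot touches nothing.
It fails at once if the tin is moved more than 20 mm (distance of tin_center from where it was at the start of the episode above 0.02 m).
It fails at once if the glass jar of brushes is moved more than 20 mm (distance of jar_center from where it was at the start of the episode above 0.02 m).
It fails at once if the orange clip is moved more than 20 mm (distance of clip_orange_center from where it was at the start of the episode above 0.02 m).
It fails at once if the grey clip is moved more than 20 mm (distance of clip_black_center from where it was at the start of the episode above 0.02 m).
It fails at once if the black stake is moved more than 15 mm (distance of black_stake_center from where it was at the start of the episode above 0.015 m).
It also fails if it takes over 53 s, if anything falls off the work surface, if the arm or the gripper's body presses on something with over 40 N, if the wrist force passes 120 N, or if a joint passes its speed limit or range.

### The arm

A 7-joint arm with a two-finger parallel gripper is mounted at the origin on the work surface. World frame = base frame: x ahead of the robot, y to its left, z up, the work surface at z = 0. Lengths are in m, angles in rad, forces in N, time in s.
With the tool pointing down it reaches from about 0.35 to 0.9 m from the base axis. Payload 8.1 kg.
Tool frame: the origin (TCP) lies at the very end of the fingers, on their centre line; the grasp point (between the pads) lies 19 mm behind it; z points along the fingers, y is the line along which they close (so a half turn about z gives the same grasp; the last joint's range is limited). The gripper opens to 92 mm and grips with 3 to 60 N. Pads are 19 mm wide; open, the fingers measure 130 mm over their backs; the gripper's body (75 mm by 190 mm) begins 47 mm behind the grasp point.
Start: joints at [-0.103, 0.434, 0.025, 1.573, -0.012, 1.134, -0.075], TCP at [0.625, -0, 0.227] pointing down, gripper open.
Joint ranges: [-2.62, 2.62], [-0.44, 2.09], [-1.27, 1.32], [0.08, 2.57], [-1.32, 4.46], [0.12, 2], [-2.74, 2.74]. Speed limits (rad/s): [2.22, 2.22, 3.01, 3.01, 3.14, 3.14, 3.14].

### API

Orientations are given as a rotation vector (axis times angle).
In Python, from cell import readout, cams, job gives the robot as it stands.
- The arm moves only by the tool drive_tool, never from a script. Its argument "commands" is a list of rows, each a list of 3 entries, a list of its own where there are three numbers: the turn, a rotation vector about the tool's x, y, z in rad, then the shift along the tool's x, y, z in cm, then the gripper's target within -1 to 1 (fully open at 1, half-way at 0, shut at -1). A call has 1 to 20 rows; each row is the pose to reach, as a shift and turn from the pose commanded when the call began, along the tool's axes at that moment; what a row does not reach only later rows make up. A row lasts 1/12 s, in which the tool goes at most 41.7 mm and 7.16 degrees, less where a joint would pass 70% of its speed; a pose out of reach is approached as far as the arm can. A call with a gripper value outside its range is refused whole. The fingers move at their own pace and stop on an object; "newtons" is the grip in N (left out, the last holds). Time passes only in rows, so rows that repeat a pose let the fingers close. It gives the time, the measured TCP pose, the force, the opening and the grip force at its end, in the units of the state.
- readout.observe(): the state, without advancing time (a new reading comes with each control period).
- cams.get_image(name): name is "scene" or "side" or "wrist"; returns the picture (480x640x3 uint8, blue, green, red); there is no depth.
- cams.camera_info(name): a dict with "camera_matrix" (3x3 intrinsics, pixels), "R" (3x3) and "t" (3): a world point X has camera coordinates R X + t. Camera axes: x right, y down, z forward; pixel columns grow to the right and rows downward; lengths in m; the calibration is good to about 2 mm. The wrist camera is an equidistant fisheye: a pixel r from the principal point sees the ray r / f radians off the axis. A picture is of the moment at which its call begins: read the wrist's pose just before it. camera_info takes no time and is no camera call; for the wrist camera it gives the pose at the moment of the call.
- job.sign_off(): hands the job in; it is judged then, once.
The state is a dict: "clock": time; "joints": joint angles; "dq": joint speeds; "joint_efforts": joint torques, N m; "position": TCP position; "ee_rot": TCP orientation; "force": force on the tool from outside, world axes, zero at the start; "ft_torque": the same for the moment, N m; "width": opening from 0.0 (shut) to 1.0 (fully open); "gripper_force": force on a finger pad.
Only numpy, scipy, OpenCV 4.12 (cv2) and the standard library are available. Lean on these libraries where they do the work, as an engineer would, in place of code of your own. Each camera call takes 0.05 s, during which the arm holds its last target. There are 200 camera calls.

## Working session

There is one attempt and no reset: what is moved stays moved. The work goes in short steps, Python scripts to look and compute and a tool call to move; the robot and the scene stay as the last step left them, time stands still between calls to the robot, and variables do not carry over. Pictures are saved under pics/ and viewed, at most 10 in all, crops included, and the job is handed in when it is done.

Besides the shell and the picture viewer there is one more tool, called after "Call:" as name(argument=value, ...) on one line, values as JSON. drive_tool: Moves the arm, as the interface text tells. Its arguments: {"type":"object","properties":{"commands":{"type":"array"},"newtons":{"type":"number"}},"required":["commands"]}

```bash
mkdir -p pics; ls
python3 - <<'E'
from cell import readout,cams
import cv2,numpy as np
s=readout.observe(); print(s)
for n in("scene","side"):
    im=cams.get_image(n); cv2.imwrite(f"pics/{n}.png",im)
    c=cams.camera_info(n); print(n,c)
im=cams.get_image("wrist"); cv2.imwrite("pics/wrist.png",im); print(cams.camera_info("wrist"))
E
```

```text
pics
{'clock': 0.0, 'joints': array([-0.10259468,  0.43521299,  0.02498847,  1.57413443, -0.01159305,
        1.13400423, -0.07510116]), 'dq': array([ 0.00227495,  0.00062667, -0.00022709,  0.00149903,  0.001182  ,
       -0.000143  ,  0.00123709]), 'joint_efforts': array([ 3.89017032e-04, -6.67853522e+01,  9.84863900e-01, -3.14464223e+01,
       -6.05165795e-02,  4.27553023e-02,  1.12382318e-04]), 'position': array([ 6.24465495e-01, -7.41124082e-05,  2.25936935e-01]), 'ee_rot': array([-2.22081468e+00, -2.22061972e+00,  1.95959534e-03]), 'force': array([0.2386901 , 0.1465281 , 0.25847199]), 'ft_torque': array([ 0.01987086, -0.00155311, -0.01450567]), 'gripper_force': 0.0, 'width': 0.9986924891076482}
scene {'camera_matrix': array([[522.31204877,   0.        , 326.14017281],
       [  0.        , 522.31204877, 240.3979493 ],
       [  0.        ,   0.        ,   1.        ]]), 'R': array([[ 0.72557158,  0.68809812, -0.0081776 ],
       [ 0.41460132, -0.4466031 , -0.79287541],
       [-0.54922822,  0.57189741, -0.6093289 ]]), 't': array([-0.36350843, -0.1293401 ,  1.52008351])}
side {'camera_matrix': array([[588.21484306,   0.        , 319.53634013],
       [  0.        , 588.21484306, 242.83750236],
       [  0.        ,   0.        ,   1.        ]]), 'R': array([[-0.73140733, -0.68187407, -0.00954284],
       [-0.51506187,  0.56154057, -0.64759822],
       [ 0.44693913, -0.46874294, -0.76192222]]), 't': array([0.38256569, 0.34607433, 1.11448157])}
{'camera_matrix': array([[371.64829954,   0.        , 315.96914648],
       [  0.        , 371.64829954, 241.50957813],
       [  0.        ,   0.        ,   1.        ]]), 'R': array([[ 9.99998507e-01, -2.17652360e-04, -1.71414520e-03],
       [ 2.72717748e-04, -9.59720049e-01,  2.80957922e-01],
       [-1.70625067e-03, -2.80957970e-01, -9.59718557e-01]]), 't': array([-0.62427872, -0.0355129 ,  0.39133604])}
```

View pics/scene.png

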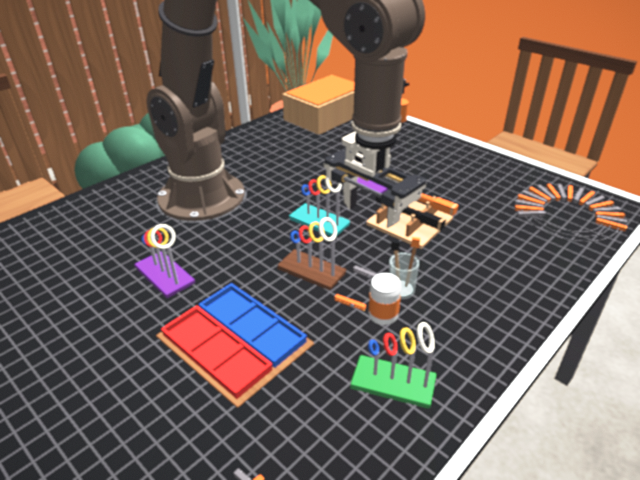

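View pics/side.png

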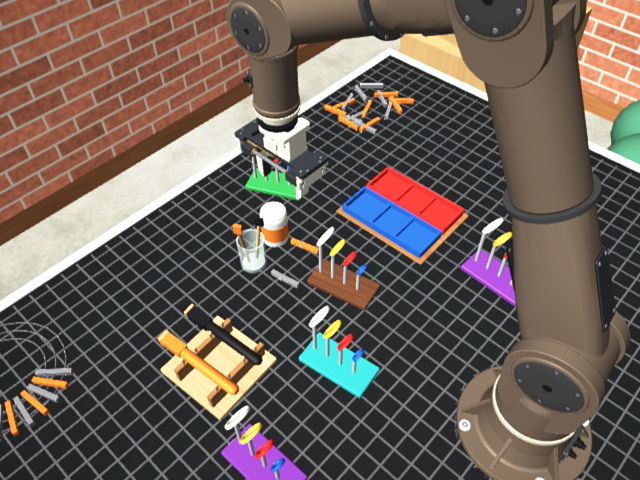

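The side view shows the orange stake on the rack, head at about (168,342) and tip at (236,388). The black stake is beside it at (225,338). The brown dark-based gauge is at (343,270), with decoys: turquoise (340,355), green (270,180), purple (490,265) and (262,455). The trays are blue (390,220) and red (415,200). Orange things that could be confused with the stake: the peg at (305,245), the pegs off at (365,105) and (30,400), and the brush at (238,229). I choose the stake on the rack.

```bash
cat > h.py <<'E'
import cv2,numpy as np
from cell import readout,cams
from scipy.spatial.transform import Rotation as Ro
def ray(n,p,c=None):
    c=c or cams.camera_info(n);K=c["camera_matrix"];R=c["R"];t=c["t"]
    a=(p[0]-K[0,2])/K[0,0];b=(p[1]-K[1,2])/K[1,1]
    if n=="wrist":
        r=np.hypot(a,b)+1e-12; d=np.array([a/r*np.sin(r),b/r*np.sin(r),np.cos(r)])
    else: d=np.array([a,b,1.])
    d=R.T@d; return -R.T@t,d/np.linalg.norm(d)
def onz(n,p,z,c=None):
    o,d=ray(n,p,c); return o+d*(z-o[2])/d[2]
def tri(obs):  # list of (name,pix[,cam])
    A=np.zeros((3,3));b=np.zeros(3);L=[ray(*o) for o in obs]
    for o,d in L:
        P=np.eye(3)-np.outer(d,d);A+=P;b+=P@o
    x=np.linalg.solve(A,b); return x,[np.linalg.norm((np.eye(3)-np.outer(d,d))@(x-o)) for o,d in L]
def proj(n,X,c=None):
    c=c or cams.camera_info(n);K=c["camera_matrix"];v=c["R"]@X+c["t"]
    if n=="wrist":
        r=np.hypot(v[0],v[1]);th=np.arctan2(r,v[2]);v=np.array([v[0]/r*th,v[1]/r*th,1])
        return (K@v)[:2]
    return (K@v)[:2]/v[2]
HS=dict(orange=((8,150,120),(18,255,255)),red=((0,150,90),(5,255,255)),blue=((100,150,90),(125,255,255)),yellow=((22,130,110),(34,255,255)),white=((0,0,200),(179,45,255)))
def mask(im,col):
    h=cv2.cvtColor(im,cv2.COLOR_BGR2HSV);m=cv2.inRange(h,*map(np.array,HS[col]))
    if col=="red": m|=cv2.inRange(h,np.array((174,150,90)),np.array((179,255,255)))
    return m
def comps(im,col,box,amin=15):
    x0,y0,x1,y1=box;m=mask(im,col)[y0:y1,x0:x1]
    cs,_=cv2.findContours(m,cv2.RETR_EXTERNAL,cv2.CHAIN_APPROX_NONE)
    return [c.reshape(-1,2)+[x0,y0] for c in sorted(cs,key=cv2.contourArea,reverse=True) if cv2.contourArea(c)>=amin]
E
python3 - <<'E'
from h import *
sd=cv2.imread("pics/side.png");sc=cv2.imread("pics/scene.png")
np.set_printoptions(precision=4,suppress=True)
C={}
for col in("blue","red","yellow","white"):
    r=[]
    for n,im,box in(("side",sd,(310,222,372,285)),("scene",sc,(285,212,341,250))):
        k=comps(im,col,box,8)
        out=[]
        for c in k[:2]:
            (x,y),ax,an=cv2.fitEllipse(c) if len(c)>=5 else (c.mean(0),0,0); out.append((x,y)); print(col,n,len(c),(x,y),ax)
        r.append((n,out[0]))
    print(col,*tri(r))
for n,im,box in(("side",sd,(150,320,250,400)),):
    for c in comps(im,"orange",box,100)[:1]:
        v=cv2.fitLine(c.astype(np.float32),cv2.DIST_L2,0,.01,.01).ravel();p=(c-v[2:])@v[:2]
        for q in(p.min(),p.max()): e=v[2:]+q*v[:2];print("stake end",e,onz(n,e,.061))
for col in("blue","red"):
  for n,im,box in(("side",sd,(330,160,475,265)),("scene",sc,(150,275,320,400))):
    c=np.vstack(comps(im,col,box,100)); q=cv2.boxPoints(cv2.minAreaRect(c))
    c2=cv2.approxPolyDP(cv2.convexHull(c),6,True).reshape(-1,2)
    X=np.array([onz(n,p,.026) for p in c2]);print(col,n,c2.tolist(),X[:,:2].tolist())
wr=cv2.imread("pics/wrist.png")
cv2.imwrite("pics/mix.png",np.vstack([np.hstack([cv2.resize(sd[300:420,140:270],(390,360)),cv2.resize(sd[215:315,295:395],(360,360))]),cv2.resize(wr,(750,562))[330:562]]))
E
```

```text
blue side 24 (361.43603515625, 268.94390869140625) (5.537552833557129, 12.42684555053711)
blue side 23 (368.0896911621094, 223.78311157226562) (4.516970157623291, 10.128491401672363)
blue scene 40 (294.3811340332031, 236.0389404296875) (7.633307933807373, 11.787627220153809)
blue [ 0.4252 -0.0268  0.0872] [np.float64(8.124122177738448e-05), np.float64(8.124122177734183e-05)]
red side 36 (349.5113830566406, 258.0215759277344) (6.341259479522705, 18.447731018066406)
red scene 52 (304.8221740722656, 234.2512664794922) (9.883264541625977, 16.90040397644043)
red [ 0.4548 -0.0213  0.1044] [np.float64(0.00021684541806533473), np.float64(0.00021684541806531011)]
yellow side 41 (337.2701721191406, 247.22256469726562) (6.491183757781982, 22.12174415588379)
yellow scene 45 (315.10540771484375, 233.1934356689453) (10.261937141418457, 17.082569122314453)
yellow [ 0.4848 -0.0166  0.1201] [np.float64(0.0005654150515526473), np.float64(0.0005654150515527811)]
white side 90 (59.32177734375, -219.7626495361328) (154.47836303710938, 1049.8681640625)
white side 39 (331.5, 266.74359130859375) (0.0, 1.0)

[... 534 characters left out ...]
blue scene [[199, 303], [232, 283], [306, 336], [274, 365]] [[0.3872034540415332, -0.27996351218244375], [0.38866495032619963, -0.1907657532751203], [0.6239612180441844, -0.1884054827290641], [0.6314313007443328, -0.2817676673195938]]
red side [[366, 184], [387, 166], [463, 212], [442, 234]] [[0.6235516879511853, -0.2826029524635736], [0.6265686950590089, -0.3719520037266646], [0.3852638493876558, -0.367281755486654], [0.3813395172227062, -0.2738163862323827]]
red scene [[161, 328], [197, 305], [271, 369], [236, 397]] [[0.39044549567280684, -0.37675943957831365], [0.38912079825990964, -0.2865498308195918], [0.6343545184622751, -0.29202046928911995], [0.6352449959818097, -0.3769509543190704]]
```

View pics/mix.png

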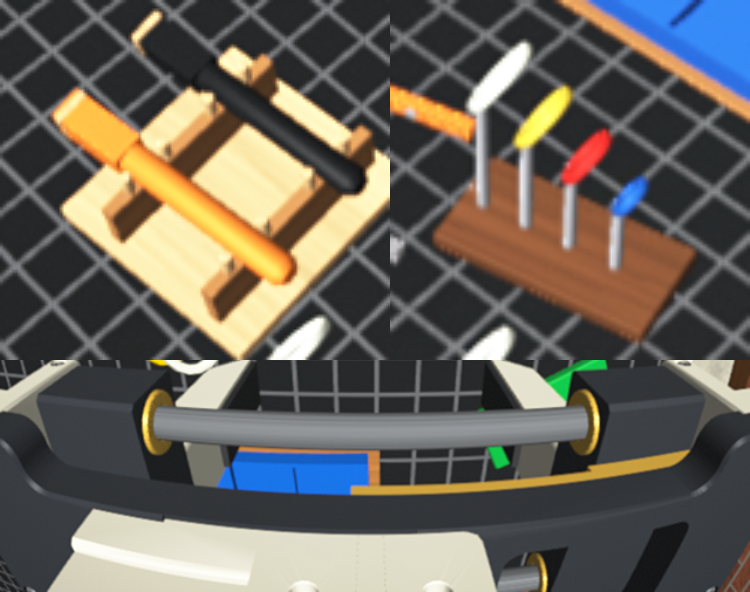

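View pics/wrist.png

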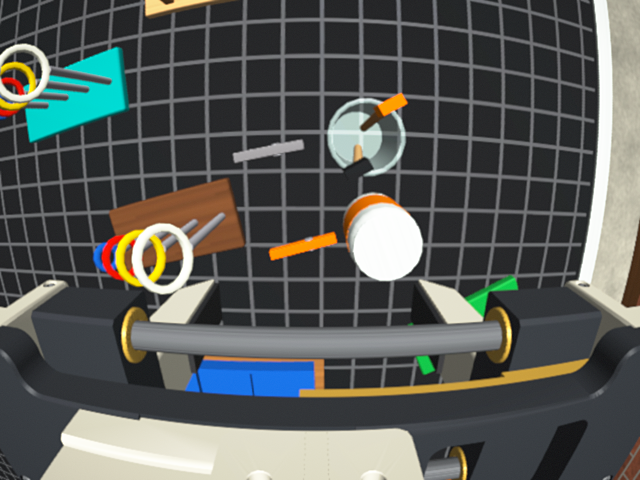

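The crop confirms the choice: orange stake with its head at upper left, overhanging the rack, and the brown gauge with no decoy colour. Next I move above the head with the fingers half open.

Call:
drive_tool(commands=[[[0,0,-1.78],[34.5,-3.4,2.5],0],[[0,0,-1.78],[34.5,-3.4,2.5],0],[[0,0,-1.78],[34.5,-3.4,2.5],0],[[0,0,-1.78],[34.5,-3.4,2.5],0],[[0,0,-1.78],[34.5,-3.4,2.5],0],[[0,0,-1.78],[34.5,-3.4,2.5],0],[[0,0,-1.78],[34.5,-3.4,2.5],0],[[0,0,-1.78],[34.5,-3.4,2.5],0],[[0,0,-1.78],[34.5,-3.4,2.5],0],[[0,0,-1.78],[34.5,-3.4,2.5],0],[[0,0,-1.78],[34.5,-3.4,2.5],0],[[0,0,-1.78],[34.5,-3.4,2.5],0],[[0,0,-1.78],[34.5,-3.4,2.5],0],[[0,0,-1.78],[34.5,-3.4,2.5],0],[[0,0,-1.78],[34.5,-3.4,2.5],0],[[0,0,-1.78],[34.5,-3.4,2.5],0],[[0,0,-1.78],[34.5,-3.4,2.5],0],[[0,0,-1.78],[34.5,-3.4,2.5],0]], newtons=30)

```text
clock: 1.65
position: [0.591, 0.3449, 0.2016]
ee_rot: [0.325, -3.124, 0.0]
force: [-0.5, 0.2, -0.1]
width: 0.503
gripper_force: 0.0
```

Run:
```python
from h import *
np.set_printoptions(precision=4,suppress=True)
s=readout.observe();print(s["clock"],s["position"],s["ee_rot"],s["joints"],s["width"])
c=cams.camera_info("wrist");im=cams.get_image("wrist");cv2.imwrite("pics/w2.png",im);np.save("w2.npy",c,allow_pickle=True)
sd=cams.get_image("side");sc=cams.get_image("scene");cv2.imwrite("pics/side2.png",sd);cv2.imwrite("pics/scene2.png",sc)
for k in comps(im,"orange",(0,0,640,480),300): print(len(k),k.min(0),k.max(0),cv2.minAreaRect(k))
for n,m in(("wrist",im),):
    k=max(comps(m,"orange",(0,0,640,480),300),key=len)
    v=cv2.fitLine(k.astype(np.float32),cv2.DIST_L2,0,.01,.01).ravel();p=(k-v[2:])@v[:2]
    for q in(p.min(),p.max()): e=v[2:]+q*v[:2];print(e,onz(n,e,.061,c))
```

```text
1.65 [0.591  0.3449 0.2016] [ 0.3252 -3.1245  0.0003] [-0.3414  0.5934 -0.4374  1.4136  0.2578  1.1915  0.9696] 0.502679843214108
458 [9 0] [ 56 122] ((31.562490463256836, 60.912723541259766), (43.5234375, 123.9013900756836), 2.5791478157043457)
887 [253  24] [361 258] ((297.673095703125, 134.70443725585938), (91.26824188232422, 237.91091918945312), 10.856412887573242)
119 [  4 260] [ 50 300] ((30.500009536743164, 279.0000305175781), (21.913463592529297, 51.87677764892578), 63.43495178222656)
110 [613 437] [639 479] ((626.0, 458.0), (42.0, 26.0), 90.0)
76 [  0 214] [ 25 242] ((9.391889572143555, 224.85134887695312), (20.924577713012695, 29.52690315246582), 35.53767395019531)
258 [  0 144] [ 18 202] ((8.350001335144043, 172.95001220703125), (58.83128356933594, 12.020814895629883), 81.8698959350586)
[296.2188 255.9288] [0.6182 0.3334 0.061 ]
[334.2689  21.1266] [0.4204 0.3238 0.061 ]
```

View pics/w2.png

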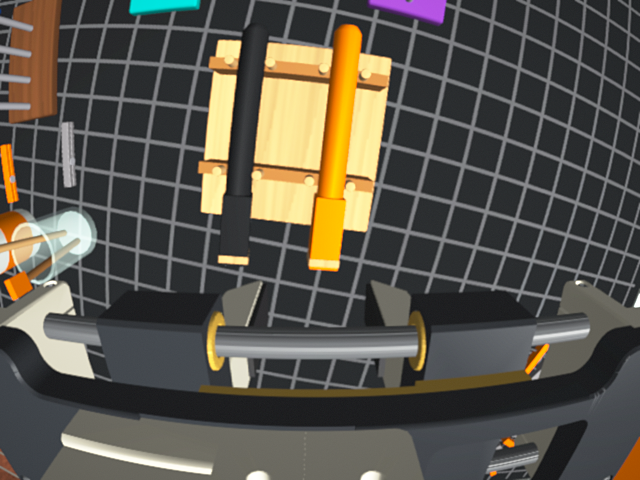

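The wrist view shows the orange stake with its tip at (348,26), the head step at (330,197) and the head's end top edge at (325,260). The black stake is parallel to it on the left.

Run:
```python
from h import *
np.set_printoptions(precision=4,suppress=True)
im=cv2.imread("pics/w2.png");c=np.load("w2.npy",allow_pickle=True).item()
h=cv2.cvtColor(im,cv2.COLOR_BGR2HSV)
print(h[230,326],h[100,341],h[180,360],h[150,320],h[265,324])
m=(h[...,1]>200)&(h[...,2]>150)
L=[]
for r in (50,90,110,130,150,210,220,230,240,250):
    x=np.where(m[r,295:385])[0]+295
    if len(x)==0: continue
    z=.061 if r<200 else .073
    a,b=onz("wrist",(x.min()-.5,r),z,c),onz("wrist",(x.max()+.5,r),z,c)
    print(r,x.min(),x.max(),(a+b)[:2]/2,np.linalg.norm(a-b)*1e3); L.append((a+b)[:2]/2)
v=cv2.fitLine(np.array(L,np.float32),cv2.DIST_L2,0,.01,.01).ravel();print(v,np.degrees(np.arctan2(v[1],v[0])))
print("tip",onz("wrist",(348,26),.064,c),"step",onz("wrist",(330,197),.073,c),"end",onz("wrist",(325,260),.073,c))
```

```text
[ 22 255 255] [ 21 255 255] [ 15 168 229] [ 23 110 255] [ 23 103 253]
50 336 360 [0.4424 0.3395] 19.915848225205444
90 331 354 [0.476 0.342] 19.020132195220846
110 329 352 [0.4923 0.3438] 19.036732575750783
130 327 350 [0.5084 0.3457] 19.091755352870166
150 324 347 [0.5247 0.3467] 19.179783883740132
210 315 344 [0.5714 0.3515] 23.641993964512928
220 314 343 [0.5794 0.3525] 23.790775543116514
230 313 343 [0.5875 0.3539] 24.754751896364876
240 312 341 [0.5959 0.3545] 24.130080429887258
250 310 340 [0.6044 0.3551] 25.131636159093976
[0.9951 0.0989 0.5382 0.3485] 5.6740212
tip [0.423  0.3352 0.064 ] step [0.5612 0.3497 0.073 ] end [0.6127 0.3569 0.073 ]
```

Call:
drive_tool(commands=[[[0,0,0.108],[-0.2,0.9,0],0],[[0,0,0.108],[-0.2,0.9,3],0],[[0,0,0.108],[-0.2,0.9,6],0],[[0,0,0.108],[-0.2,0.9,9],0],[[0,0,0.108],[-0.2,0.9,12],0],[[0,0,0.108],[-0.2,0.9,14],0],[[0,0,0.108],[-0.2,0.9,15.9],0],[[0,0,0.108],[-0.2,0.9,15.9],0],[[0,0,0.108],[-0.2,0.9,15.9],-1],[[0,0,0.108],[-0.2,0.9,15.9],-1],[[0,0,0.108],[-0.2,0.9,15.9],-1],[[0,0,0.108],[-0.2,0.9,15.9],-1],[[0,0,0.108],[-0.2,0.9,15.9],-1],[[0,0,0.108],[-0.2,0.9,15.9],-1]], newtons=45)

```text
clock: 2.97
position: [0.592, 0.3541, 0.0439]
ee_rot: [-0.158, 3.136, 0.0]
force: [0.7, -2.9, 4.7]
width: 0.261
gripper_force: 44.8
```

Stake gripped at 24 mm. I lift it and carry it over to the gauge, tilted.

Call:
drive_tool(commands=[[[0,0,0],[0,0,-1],-1],[[0,0,0],[0,0,-3],-1],[[0,0,0],[0,0,-6],-1],[[0,0,0],[0,0,-9.5],-1],[[0,0,0],[0,0,-13],-1],[[0,0,0],[0,0,-17],-1],[[0,0,0],[0,0,-21],-1],[[0,0,0],[0,0,-25],-1],[[-0.02,-0.559,-0.07],[-1,-4,-29],-1],[[-0.02,-0.559,-0.07],[-2,-7.5,-29.6],-1],[[-0.02,-0.559,-0.07],[-3,-11,-29.6],-1],[[-0.02,-0.559,-0.07],[-4,-15,-29.6],-1],[[-0.02,-0.559,-0.07],[-5,-19,-29.6],-1],[[-0.02,-0.559,-0.07],[-6,-23,-29.6],-1],[[-0.02,-0.559,-0.07],[-7,-27,-29.6],-1],[[-0.02,-0.559,-0.07],[-7.5,-31,-29.6],-1],[[-0.02,-0.559,-0.07],[-7.8,-34.2,-29.6],-1],[[-0.02,-0.559,-0.07],[-7.8,-34.2,-29.6],-1],[[-0.02,-0.559,-0.07],[-7.8,-34.2,-29.6],-1]])

```text
clock: 4.55
position: [0.7032, 0.0183, 0.3388]
ee_rot: [-0.216, 2.575, 0.062]
force: [0.7, 1.3, -1.5]
width: 0.262
gripper_force: 44.8
```

Run:
```python
from h import *
np.set_printoptions(precision=4,suppress=True)
s=readout.observe();print(s["clock"],s["position"],s["ee_rot"],s["joints"],s["width"])
c=cams.camera_info("wrist");im=cams.get_image("wrist");cv2.imwrite("pics/w3.png",im);np.save("w3.npy",c,allow_pickle=True)
sd=cams.get_image("side");sc=cams.get_image("scene");cv2.imwrite("pics/side3.png",sd);cv2.imwrite("pics/scene3.png",sc)
```

```text
4.55 [0.7032 0.0183 0.3388] [-0.2164  2.5751  0.0621] [ 0.2456  0.2345 -0.3943  1.739   0.1031  0.6285  1.5591] 0.261630831747294
```

View pics/w3.png

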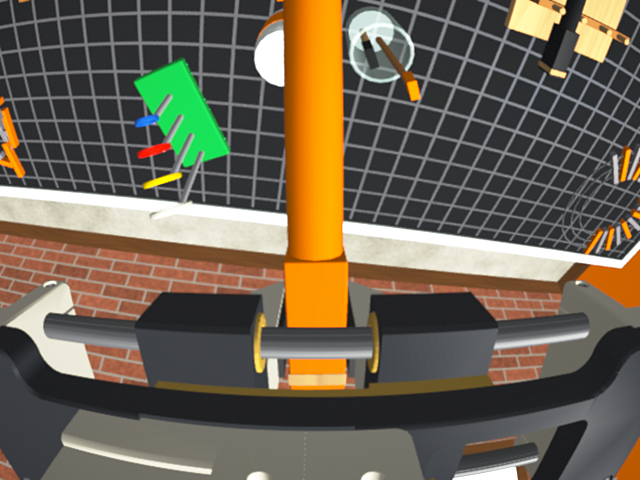

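The stake hangs straight in the grip, running up the image at x≈314 and hiding the gauge, so I measure the rings from the unobstructed views I already have.

Run:
```python
from h import *
a=cv2.imread("pics/wrist.png")[195:305,85:255];b=cv2.imread("pics/side2.png")[220:290,305:380];c=cv2.imread("pics/scene2.png")[205:265,275:345]
f=lambda x,k:cv2.resize(x,None,fx=k,fy=k,interpolation=cv2.INTER_CUBIC)
A=f(a,4);B=np.hstack([f(b,5),f(c,6)]);W=max(A.shape[1],B.shape[1])
p=lambda x:cv2.copyMakeBorder(x,0,0,0,W-x.shape[1],cv2.BORDER_CONSTANT)
B=np.hstack([f(b,5),cv2.copyMakeBorder(f(c,5),0,50,0,0,cv2.BORDER_CONSTANT)]);
B=f(B,.45) if 0 else B
print(A.shape,B.shape)
o=np.vstack([cv2.resize(A,(340*2,440))[:, :],]);
W=max(A.shape[1],B.shape[1]);img=np.vstack([p(A)[:, :W],p(B)[:, :W]]) ;print(img.shape);cv2.imwrite("pics/rings.png",cv2.resize(img,(int(img.shape[1]*600/img.shape[0]),600)))
```

```text
Traceback (most recent call last):
ValueError: all the input array dimensions except for the concatenation axis must match exactly, but along dimension 0, the array at index 0 has size 350 and the array at index 1 has size 360
```

Run:
```python
from h import *
f=lambda n,x0,y0,w,h,W,H:cv2.resize(cv2.imread(f"pics/{n}.png")[y0:y0+h,x0:x0+w],(W,H),interpolation=cv2.INTER_CUBIC)
A=f("wrist",85,215,130,90,520,360)           # x4 
B=f("side2",305,220,80,60,320,240); C=f("scene2",280,205,70,60,280,240) # x4
img=np.zeros((600,600,3),np.uint8);img[:360,:520]=A;img[360:,:320]=B;img[360:,320:]=C
cv2.imwrite("pics/rings.png",img)
```

```text
(no output)
```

View pics/rings.png

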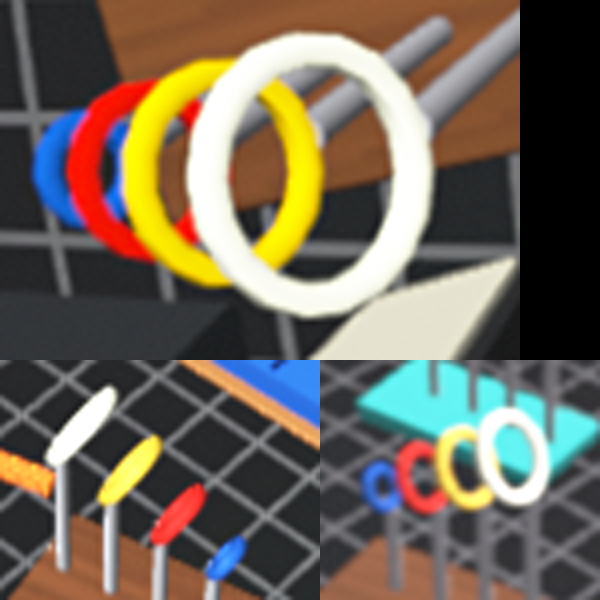

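Ring centres read from the crop, in full-image pixels: wrist white (162.5,258.6) to blue (106.3,256.8); side white (325.6,236.3) to blue (361.6,269.6); scene white (328.5,228.8) to blue (295.8,236.6).

```bash
cat > g.py <<'E'
from h import *
from scipy.optimize import least_squares
np.set_printoptions(precision=4,suppress=True)
cw={'camera_matrix':cams.camera_info("wrist")["camera_matrix"],'R':np.array([[ 9.99998507e-01,-2.17652360e-04,-1.71414520e-03],[ 2.72717748e-04,-9.59720049e-01,2.80957922e-01],[-1.70625067e-03,-2.80957970e-01,-9.59718557e-01]]),'t':np.array([-0.62427872,-0.0355129,0.39133604])}
P={"wrist":[(106.3,256.75),(121.75,257.5),(140.6,258),(162.5,258.6)],"side":[(361.6,269.6),(349.6,258.6),(337.5,247.6),(325.6,236.25)],"scene":[(295.75,236.6),(305.5,234.1),(316.5,231.75),(328.5,228.75)]}
C={"wrist":cw,"side":cams.camera_info("side"),"scene":cams.camera_info("scene")}
def ax(p,sl=np.radians(32)): return np.array([np.cos(sl)*np.cos(p),np.cos(sl)*np.sin(p),np.sin(sl)])
if __name__=="__main__":
    for i in range(4):
        print(i,*tri([(n,P[n][i],C[n]) for n in P]), onz("wrist",P["wrist"][i],.087+.0185*i,cw))
    def res(q,names):
        d=ax(q[3]);return np.concatenate([proj(n,q[:3]+d*.035*i,C[n])-P[n][i] for n in names for i in range(4)]+[[(q[2]-.087)*300]])
    for names in(list(P),["wrist"],["side","scene"]):
        r=least_squares(res,[.425,-.027,.087,.17],args=(names,));print(names,r.x,np.degrees(r.x[3]),np.abs(r.fun).max())
    # stake in grip from side3, w3
    im=cv2.imread("pics/w3.png");c=np.load("w3.npy",allow_pickle=True).item()
    s=readout.observe();R=Ro.from_rotvec(s["ee_rot"]).as_matrix();g=s["position"]-.019*R[:,2];print("grasp",g,"axis -toolx",-R[:,0],"toolz",R[:,2])
    for n in("side","scene"): print(n,proj(n,g),proj(n,g-R[:,0]*.03),proj(n,g+R[:,0]*.17))
    sd=cv2.imread("pics/side3.png");sc=cv2.imread("pics/scene3.png")
    a=proj("side",g+R[:,0]*.1).astype(int);b=proj("scene",g+R[:,0]*.1).astype(int)
    cr=lambda I,p:cv2.resize(I[max(0,p[1]-70):p[1]+70,max(0,p[0]-90):p[0]+90],(400,311))
    print(a,b);cv2.imwrite("pics/grip.png",np.hstack([cr(sd,a),cr(sc,b)]))
E
python3 g.py
```

```text
0 [ 0.4256 -0.0259  0.0859] [np.float64(0.001158415280037603), np.float64(0.001387642199919362), np.float64(0.0023691514845042548)] [ 0.4253 -0.0265  0.087 ]
1 [ 0.4543 -0.0202  0.1044] [np.float64(0.0008352224083972028), np.float64(0.0007691502342115605), np.float64(0.0014161281822392686)] [ 0.4544 -0.0206  0.1055]
2 [ 0.4837 -0.014   0.1225] [np.float64(0.000935154188980809), np.float64(0.0008788883988268311), np.float64(0.0016093070075988921)] [ 0.4838 -0.0144  0.124 ]
3 [ 0.513  -0.0074  0.142 ] [np.float64(0.001155574713335669), np.float64(0.0017714151295648297), np.float64(0.002752472145345621)] [ 0.5123 -0.0082  0.1425]
['wrist', 'side', 'scene'] [ 0.4253 -0.0265  0.0864  0.2079] 11.91452236675732 1.6539312114940117
['wrist'] [ 0.4254 -0.0266  0.087   0.2085] 11.948170288428102 0.37732604452762075
['side', 'scene'] [ 0.4258 -0.0259  0.0856  0.2118] 12.133176170164136 1.2394228121400488
grasp [0.6929 0.0222 0.3552] axis -toolx [0.8346 0.1476 0.5307] toolz [ 0.5225  0.093  -0.8476]
side [246.094  125.3199] [234.8146 114.3187] [308.9026 186.5791]
scene [410.744  165.8023] [424.7159 161.6867] [342.043  186.0387]
[283 161] [368 178]
```

View pics/grip.png

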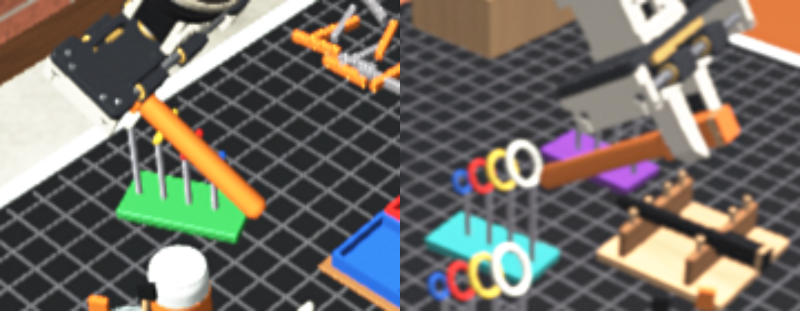

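The grip matches the model: predicted tip pixels agree within 2 px and 3 px, and wrist-only and combined fits of the ring axis agree within 1 mm. Next I compute the aligning move.

```bash
cat > mv.py <<'E'
from g import *
B=np.array([.4254,-.0266,.0866]);psi=.208
d=ax(psi)
Rg=np.column_stack([-d,np.cross([d[0]/np.cos(np.radians(32))*np.sin(np.radians(32)),d[1]/np.cos(np.radians(32))*np.sin(np.radians(32)),-np.cos(np.radians(32))],-d),[d[0]/np.cos(np.radians(32))*np.sin(np.radians(32)),d[1]/np.cos(np.radians(32))*np.sin(np.radians(32)),-np.cos(np.radians(32))]])
def delta(p,R):
    s=readout.observe();R0=Ro.from_rotvec(s["ee_rot"]).as_matrix()
    return Ro.from_matrix(R0.T@R).as_rotvec(),R0.T@(p-s["position"])*100
def ins(st): return B+d*(st+.170)+.019*Rg[:,2]
E
python3 -c "
from mv import *
print(*delta(ins(.15),Rg))
print('tin',onz('wrist',(385,240),.095,cw),'jar top',onz('wrist',(366,136),.085,cw))"
```

```text
[-0.0169  0.0009 -0.0279] [5.3136 0.7743 8.3618]
tin [ 0.681  -0.0077  0.095 ] jar top [0.6644 0.076  0.085 ]
```

Call:
drive_tool(commands=[[[-0.017,0.001,-0.028],[1.6,0.5,2.5],-1],[[-0.017,0.001,-0.028],[3.2,0.77,5],-1],[[-0.017,0.001,-0.028],[4.4,0.77,7],-1],[[-0.017,0.001,-0.028],[5.3,0.77,8.36],-1],[[-0.017,0.001,-0.028],[5.3,0.77,8.36],-1],[[-0.017,0.001,-0.028],[5.3,0.77,8.36],-1],[[-0.017,0.001,-0.028],[5.3,0.77,8.36],-1]])

```text
clock: 5.28
position: [0.7021, 0.0309, 0.2416]
ee_rot: [-0.268, 2.569, 0.076]
force: [0.2, 0.3, -0.1]
width: 0.257
gripper_force: 44.8
```

Run:
```python
from mv import *
s=readout.observe();print(s["clock"],s["position"],s["force"],*delta(ins(.15),Rg))
sd=cams.get_image("side");sc=cams.get_image("scene");cv2.imwrite("pics/side4.png",sd);cv2.imwrite("pics/scene4.png",sc)
tip=B+d*.15
for n in("side","scene"): print(n,proj(n,tip),proj(n,tip+d*.1),proj(n,B+d*.105),proj(n,B))
cv2.imwrite("pics/al.png",np.vstack([np.hstack([cv2.resize(sd[150:290,240:390],(400,373)),cv2.resize(sc[150:260,280:400],(400,367+6))])]))
```

```text
5.2833 [0.7021 0.0309 0.2416] [ 0.199   0.2734 -0.0765] [-0.0007  0.002  -0.    ] [0.1798 0.089  0.0679]
side [309.5398 221.4396] [274.251 188.89 ] [325.206  235.8898] [361.2567 269.142 ]
scene [341.9832 225.0076] [378.775  216.3257] [326.8467 228.5794] [294.4782 236.2176]
```

View pics/al.png

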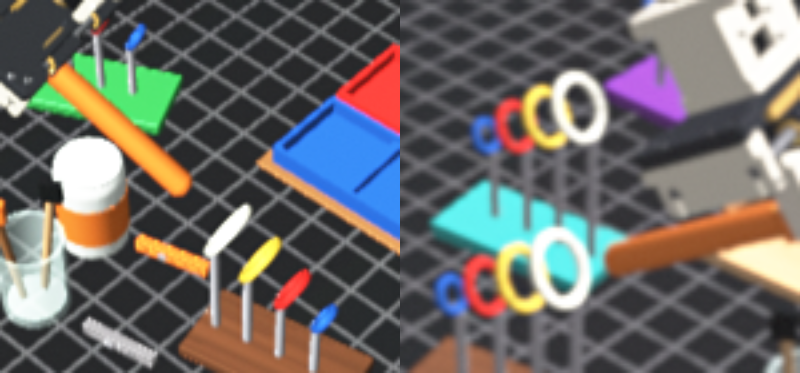

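The stake is lined up with the rings (tip at side ≈(309,221), as predicted). Insert to just short of the stop.

Call:
drive_tool(commands=[[[0,0.002,0],[1.5,0.09,0.07],-1],[[0,0.002,0],[3,0.09,0.07],-1],[[0,0.002,0],[4.5,0.09,0.07],-1],[[0,0.002,0],[6,0.09,0.07],-1],[[0,0.002,0],[7.5,0.09,0.07],-1],[[0,0.002,0],[8.5,0.09,0.07],-1],[[0,0.002,0],[9.5,0.09,0.07],-1],[[0,0.002,0],[10,0.09,0.07],-1],[[0,0.002,0],[10,0.09,0.07],-1]])

```text
clock: 6.13
position: [0.6178, 0.0126, 0.186]
ee_rot: [-0.266, 2.574, 0.075]
force: [0.3, 0.8, -1.3]
width: 0.257
gripper_force: 44.8
```

Run:
```python
from mv import *
s=readout.observe();print(s["clock"],s["position"],s["force"],*delta(ins(.05),Rg))
im=cams.get_image("wrist");sd=cams.get_image("side");sc=cams.get_image("scene")
cv2.imwrite("pics/in.png",np.hstack([cv2.resize(sd[190:300,280:400],(400,367)),cv2.resize(sc[190:290,270:380],(400,367))]))
```

```text
6.1333 [0.6178 0.0126 0.186 ] [ 0.2866  0.8289 -1.3294] [-0.0019 -0.0028 -0.0018] [-0.0792  0.1343 -0.0813]
```

View pics/in.png

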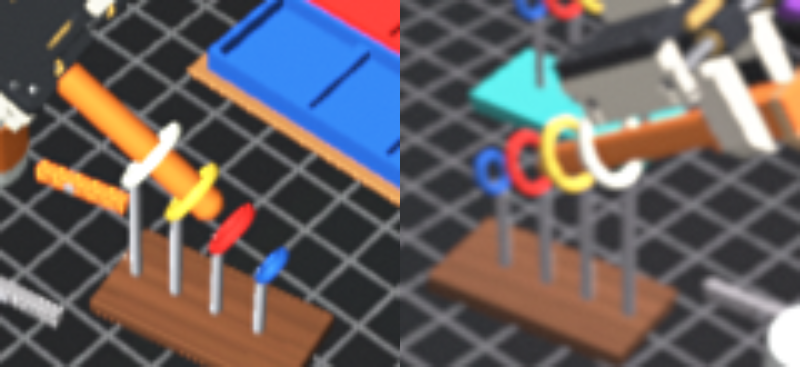

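It is through white and yellow, with the force low. Continue through red, then press gently on blue.

Call:
drive_tool(commands=[[[0,0,0],[1,0.1,-0.04],-1],[[0,0,0],[2,0.1,-0.04],-1],[[0,0,0],[3,0.1,-0.04],-1],[[0,0,0],[4,0.1,-0.04],-1],[[0,0,0],[4.4,0.1,-0.04],-1],[[0,0,0],[4.4,0.1,-0.04],-1]])

```text
clock: 6.78
position: [0.5805, 0.0059, 0.1627]
ee_rot: [-0.266, 2.574, 0.075]
force: [0.9, 0.4, -0.7]
width: 0.26
gripper_force: 44.8
```

Run:
```python
from mv import *
s=readout.observe();print(s["clock"],s["position"],s["force"],s["force"]@d,*delta(ins(.001),Rg))
```

```text
6.7833 [0.5805 0.0059 0.1627] [ 0.8883  0.4337 -0.6921] 0.4462800753857201 [-0.0018 -0.0031 -0.0018] [ 0.3663  0.0221 -0.0436]
```

Call:
drive_tool(commands=[[[0,0,0],[0.2,0,0],-1],[[0,0,0],[0.4,0,0],-1],[[0,0,0],[0.5,0,0],-1],[[0,0,0],[0.6,0,0],-1],[[0,0,0],[0.6,0,0],-1]])

```text
clock: 7.2
position: [0.5795, 0.0058, 0.1625]
ee_rot: [-0.266, 2.567, 0.076]
force: [4.8, 1.1, 2.5]
width: 0.259
gripper_force: 44.8
```

Run:
```python
from mv import *
s=readout.observe();print(s["clock"],s["position"],s["force"],s["force"]@d,*delta(ins(.001),Rg))
```

```text
7.2 [0.5795 0.0058 0.1625] [4.8348 1.087  2.4869] 5.519985492304139 [-0.0017  0.0038 -0.0011] [ 0.2752  0.012  -0.0101]
```

Axial force is 5.5 N and the motion has stalled within 3 mm of the predicted blue stop. I press a bit more, hold, then withdraw along the axis.

Call:
drive_tool(commands=[[[0,0,0],[0.2,0,0],-1],[[0,0,0],[0.3,0,0],-1],[[0,0,0],[0.3,0,0],-1],[[0,0,0],[0.3,0,0],-1],[[0,0,0],[0.3,0,0],-1]])

```text
clock: 7.62
position: [0.579, 0.0058, 0.1626]
ee_rot: [-0.266, 2.564, 0.076]
force: [10.1, 1.7, 7.0]
width: 0.261
gripper_force: 44.8
```

Run:
```python
from mv import *
s=readout.observe();print(s["clock"],s["position"],s["force"],s["force"]@d,*delta(ins(.001),Rg))
# tip visibility: orange pixels between red and blue rings, seen from side / scene
for n in("side","scene"):
    im=cams.get_image(n);cv2.imwrite(f"pics/{n}5.png",im)
    h=cv2.cvtColor(im,cv2.COLOR_BGR2HSV)
    for s_ in np.arange(-.02,.06,.005):
        u,v=proj(n,B+d*s_).round().astype(int);print(n,round(s_,3),(u,v),h[v,u])
```

```text
7.6167 [0.579  0.0058 0.1626] [10.0737  1.7272  7.0304] 12.386921779092015 [-0.0018  0.0072 -0.0005] [0.2449 0.0068 0.0273]
side -0.02 (np.int64(368), np.int64(275)) [110   8  96]
side -0.015 (np.int64(366), np.int64(274)) [108  17  76]
side -0.01 (np.int64(365), np.int64(272)) [ 90   2 122]
side -0.005 (np.int64(363), np.int64(271)) [111 161 201]
side 0.0 (np.int64(361), np.int64(269)) [113 138 252]
side 0.005 (np.int64(360), np.int64(268)) [ 13 199 253]
side 0.01 (np.int64(358), np.int64(266)) [ 19 188 255]
side 0.015 (np.int64(356), np.int64(264)) [ 18 187 255]
side 0.02 (np.int64(354), np.int64(263)) [ 19 186 255]
side 0.025 (np.int64(353), np.int64(261)) [ 19 186 255]
side 0.03 (np.int64(351), np.int64(260)) [  8 194 254]
side 0.035 (np.int64(349), np.int64(258)) [ 13 191 254]
side 0.04 (np.int64(348), np.int64(257)) [ 19 185 255]
side 0.045 (np.int64(346), np.int64(255)) [ 19 184 255]
side 0.05 (np.int64(344), np.int64(253)) [ 19 186 255]
side 0.055 (np.int64(342), np.int64(252)) [ 19 183 255]
scene -0.02 (np.int64(289), np.int64(238)) [113  61  83]
scene -0.015 (np.int64(290), np.int64(237)) [112 119 131]
scene -0.01 (np.int64(292), np.int64(237)) [112 165 198]
scene -0.005 (np.int64(293), np.int64(237)) [123 104 176]
scene 0.0 (np.int64(294), np.int64(236)) [173  95 139]
scene 0.005 (np.int64(296), np.int64(236)) [ 12 193 161]
scene 0.01 (np.int64(297), np.int64(236)) [ 11 184 158]
scene 0.015 (np.int64(299), np.int64(235)) [  4 189 177]
scene 0.02 (np.int64(300), np.int64(235)) [  1 191 227]
scene 0.025 (np.int64(302), np.int64(234)) [  5 190 226]
scene 0.03 (np.int64(303), np.int64(234)) [  9 185 179]
scene 0.035 (np.int64(305), np.int64(234)) [ 12 182 157]
scene 0.04 (np.int64(306), np.int64(233)) [ 11 185 168]
scene 0.045 (np.int64(308), np.int64(233)) [ 16 174 161]
scene 0.05 (np.int64(309), np.int64(233)) [ 21 168 190]
scene 0.055 (np.int64(311), np.int64(232)) [ 26 156 253]
```

The pixels confirm it: orange continues right down to the blue ring (s≈0.003), past red at 0.035. So blue stopped it, and I draw it straight out.

Call:
drive_tool(commands=[[[0,0,0],[-0.5,0,0],-1],[[0,0,0],[-1.5,0,0],-1],[[0,0,0],[-3,0,0],-1],[[0,0,0],[-4.5,0,0],-1],[[0,0,0],[-6,0,0],-1],[[0,0,0],[-8,0,0],-1],[[0,0,0],[-10,0,0],-1],[[0,0,0],[-12,0,0],-1],[[0,0,0],[-14,0,0],-1],[[0,0,0],[-16,0,0],-1],[[0,0,0],[-17.5,0,0],-1],[[0,0,0],[-17.5,0,0],-1],[[0,0,0],[-17.5,0,0],-1]])

```text
clock: 8.8
position: [0.7197, 0.0352, 0.2507]
ee_rot: [-0.266, 2.574, 0.076]
force: [0.2, 0.5, -0.8]
width: 0.256
gripper_force: 44.8
```

```bash
cat > tr.py <<'E'
from mv import *
th=np.radians(-1.);C=np.array([.5046,-.232,0]);u=np.array([np.cos(th),np.sin(th),0])
Rt=np.column_stack([-u,np.cross([0,0,-1],-u),[0,0,-1]])
def tgt(zaxis): return C+.07*u+[0,0,zaxis-.0171]
E
python3 - <<'E'
from tr import *
s=readout.observe();print(s["clock"],s["position"],s["force"],s["width"])
R=Ro.from_rotvec(s["ee_rot"]).as_matrix();up=R.T@[0,0,5.]
print("5cm up",up);print(*delta(tgt(.30),Rt))
g=s["position"]-.0171*R[:,2]
for n in("side","scene"):
    im=cams.get_image(n);cv2.imwrite(f"pics/{n}6.png",im);tip=proj(n,g+R[:,0]*.17);print(n,"pred tip",tip)
    x,y=tip.astype(int);h=cv2.cvtColor(im,cv2.COLOR_BGR2HSV)[y-25:y+25,x-40:x+40]
    m=((h[...,0]>6)&(h[...,0]<23)&(h[...,1]>150)).astype(np.uint8)
    k,l,st,ce=cv2.connectedComponentsWithStats(m);i=1+st[1:,4].argmax();ys,xs=np.where(l==i)
    e=xs.max() if n=="side" else xs.min();print("extreme",e+x-40,ys[xs==e].mean()+y-25)
E
```

```text
8.8 [0.7197 0.0352 0.2507] [ 0.1611  0.5205 -0.782 ] 0.25550646236081964
5cm up [-2.6383  0.0003 -4.2473]
[0.0621 0.5535 0.2174] [ 15.0289 -23.3104 -13.1242]
side pred tip [301.269  214.7978]
extreme 304 211.5
scene pred tip [350.2788 224.2311]
extreme 349 226.0
```

Call:
drive_tool(commands=[[[0,0,0],[-1.3,0,-2.1],-1],[[0,0,0],[-2.6,0,-4.2],-1],[[0.01,0.1,0.04],[0,-2.3,-5.5],-1],[[0.02,0.2,0.08],[2,-4.8,-6.5],-1],[[0.03,0.3,0.12],[4,-7.5,-7.5],-1],[[0.04,0.4,0.16],[6,-10.5,-8.5],-1],[[0.05,0.5,0.2],[8,-13.5,-9.5],-1],[[0.062,0.554,0.217],[10,-16,-10.5],-1],[[0.062,0.554,0.217],[12,-19,-11.5],-1],[[0.062,0.554,0.217],[14,-21.5,-12.5],-1],[[0.062,0.554,0.217],[15,-23.3,-13.1],-1],[[0.062,0.554,0.217],[15,-23.3,-13.1],-1],[[0.062,0.554,0.217],[15,-23.3,-13.1],-1],[[0.062,0.554,0.217],[15,-23.3,-13.1],-1]])

```text
clock: 10.07
position: [0.5744, -0.2323, 0.2828]
ee_rot: [-0.026, -3.141, -0.0]
force: [0.5, 0.5, -1.0]
width: 0.257
gripper_force: 44.8
```

Run:
```python
from tr import *
s=readout.observe();print(s["clock"],s["position"],s["force"],s["width"]);print(*delta(tgt(.08),Rt))
c=cams.camera_info("wrist");im=cams.get_image("wrist");cv2.imwrite("pics/w7.png",im)
m=mask(im,"blue")
for k in comps(im,"blue",(0,0,640,300),200)[:4]:
    q=cv2.approxPolyDP(cv2.convexHull(k),6,True).reshape(-1,2)
    print(len(k),[(p.tolist(),onz("wrist",p,.026,c)[:2].round(4).tolist()) for p in q])
for k in comps(im,"red",(0,0,640,300),200)[:3]:
    q=cv2.approxPolyDP(cv2.convexHull(k),6,True).reshape(-1,2)
    print("red",len(k),[(p.tolist(),onz("wrist",p,.026,c)[:2].round(4).tolist()) for p in q])
```

```text
10.0667 [ 0.5744 -0.2323  0.2828] [ 0.5291  0.4726 -1.0227] 0.2572219200076084
[ 0.0002 -0.0005  0.0008] [-0.0337 -0.0937 21.9934]
422 [([271, 41], [0.3883, -0.2789]), ([282, 41], [0.3889, -0.2667]), ([286, 244], [0.6223, -0.2682])]
422 [([343, 38], [0.3867, -0.1994]), ([355, 241], [0.62, -0.1875]), ([344, 241], [0.6198, -0.2004])]
62 [([525, 68], [0.403, 0.0263]), ([520, 81], [0.4208, 0.0182]), ([503, 81], [0.424, -0.0065]), ([513, 64], [0.4005, 0.0086])]
red 543 [([262, 42], [0.3888, -0.289]), ([275, 240], [0.6172, -0.2809]), ([202, 246], [0.6231, -0.3706]), ([187, 51], [0.3906, -0.3766])]
red 87 [([544, 90], [0.4274, 0.0552]), ([536, 109], [0.4534, 0.0423]), ([512, 110], [0.4586, 0.0061]), ([518, 94], [0.4377, 0.015])]
red 72 [([636, 7], [0.2595, 0.2558]), ([637, 22], [0.2856, 0.2533]), ([618, 29], [0.3105, 0.2043]), ([616, 14], [0.2867, 0.2035])]
```

The wrist check puts the blue tray's centre at (0.505, -0.233), matching my earlier value. Lowering.

Call:
drive_tool(commands=[[[0,0,0],[0,-0.1,3],-1],[[0,0,0],[0,-0.1,6],-1],[[0,0,0],[0,-0.1,9.5],-1],[[0,0,0],[0,-0.1,13],-1],[[0,0,0],[0,-0.1,16.5],-1],[[0,0,0],[0,-0.1,19.5],-1],[[0,0,0],[0,-0.1,22],-1],[[0,0,0],[0,-0.1,23.5],-1],[[0,0,0],[0,-0.1,25],-1],[[0,0,0],[0,-0.1,25.8],-1],[[0,0,0],[0,-0.1,26.2],-1],[[0,0,0],[0,-0.1,26.2],-1],[[0,0,0],[0,-0.1,26.2],-1]])

```text
clock: 11.2
position: [0.5754, -0.2339, 0.0218]
ee_rot: [0.026, 3.14, -0.001]
force: [0.1, -0.3, -1.1]
width: 0.256
gripper_force: 44.8
```

Call:
drive_tool(commands=[[[0,0,0],[0,0,0.2],-1],[[0,0,0],[0,0,0.4],-1],[[0,0,0],[0,0,0.55],-1],[[0,0,0],[0,0,0.65],-1],[[0,0,0],[0,0,0.65],-1],[[0,0,0],[0,0,0.65],-1]])

```text
clock: 11.7
position: [0.5751, -0.2345, 0.015]
ee_rot: [0.027, 3.141, -0.001]
force: [0.3, -0.2, 1.9]
width: 0.257
gripper_force: 44.8
```

The stake is on the ribs (force up 3 N). Release with a small opening between the walls, then rise.

Call:
drive_tool(commands=[[[0,0,0],[0,0,0],-0.3],[[0,0,0],[0,0,0],-0.3],[[0,0,0],[0,0,0],-0.3],[[0,0,0],[0,0,0],-0.3],[[0,0,0],[0,0,-0.5],-0.3],[[0,0,0],[0,0,-1.5],-0.3],[[0,0,0],[0,0,-3],-0.3],[[0,0,0],[0,0,-5],-0.3],[[0,0,0],[0,0,-8],-0.3],[[0,0,0],[0,0,-11.5],-0.3],[[0,0,0],[0,0,-15],-0.3],[[0,0,0],[0,0,-18],-0.3],[[0,0,0],[0,0,-18],-0.3],[[0,0,0],[0,0,-18],-0.3]])

```text
clock: 12.87
position: [0.5759, -0.2344, 0.1977]
ee_rot: [0.027, 3.137, -0.004]
force: [0.7, -0.8, -0.8]
width: 0.348
gripper_force: 0.0
```

Run:
```python
from tr import *
s=readout.observe();print(s["clock"],s["position"],s["force"],s["width"],s["gripper_force"])
c=cams.camera_info("wrist");im=cams.get_image("wrist")
h=cv2.cvtColor(im,cv2.COLOR_BGR2HSV);m=((h[...,0]>6)&(h[...,0]<25)&(h[...,1]>150)&(h[...,2]>100)).astype(np.uint8)[:300]
k,l,st,ce=cv2.connectedComponentsWithStats(m)
p=proj("wrist",C+[0,0,.032],c).astype(int);i=l[p[1],p[0]];print(p,i,st[i])
ys,xs=np.where(l==i);ct=np.column_stack([xs,ys]).astype(np.float32);v=cv2.fitLine(ct,cv2.DIST_L2,0,.01,.01).ravel();q=(ct-v[2:])@v[:2]
for t in(q.min(),q.max()): print(onz("wrist",v[2:]+t*v[:2],.035,c))
sd=cams.get_image("side");hs=cv2.cvtColor(sd,cv2.COLOR_BGR2HSV)
for x in(-.09,-.04,0,.04,.09):
    w,z=proj("side",C+x*u+[0,0,.035]).astype(int);print((w,z),hs[z,w])
```

```text
12.8667 [ 0.5759 -0.2344  0.1977] [ 0.7446 -0.7985 -0.8111] 0.3482856924126152 0.0
[317 139] 0 [     0      0    640    300 176576]
[ 0.4791 -0.5926  0.035 ]
[0.4953 0.1386 0.035 ]
(np.int64(420), np.int64(234)) [ 24 166 255]
(np.int64(403), np.int64(223)) [ 25 158 255]
(np.int64(390), np.int64(215)) [ 26 155 255]
(np.int64(377), np.int64(206)) [ 16 190 253]
(np.int64(362), np.int64(197)) [ 20 184 255]
```

Run:
```python
from tr import *
c=cams.camera_info("wrist");im=cams.get_image("wrist")
h=cv2.cvtColor(im,cv2.COLOR_BGR2HSV);p=proj("wrist",C+[0,0,.042],c).astype(int);print(p,h[p[1],p[0]])
x0=p[0]-35;m=((h[...,0]>6)&(h[...,0]<32)&(h[...,1]>120)&(h[...,2]>90)).astype(np.uint8)[:300,x0:p[0]+35]
k,l,st,ce=cv2.connectedComponentsWithStats(m)
for i in range(1,k):
    if st[i,4]>500:
        ys,xs=np.where(l==i)
        for y in(ys.min(),ys.min()+30,ys.max()-30,ys.max()): print(y,xs[ys==y].mean()+x0,onz("wrist",(xs[ys==y].mean()+x0,y),.036,c))
```

```text
[317 143] [ 25 255 255]
29 313.0 [ 0.4046 -0.234   0.036 ]
59 313.0 [ 0.4318 -0.2345  0.036 ]
220 316.0 [ 0.5713 -0.2343  0.036 ]
250 304.5 [ 0.5987 -0.2451  0.036 ]
```

```bash
python3 -c "
from cell import job
print(job.sign_off())"
```

```text
the job is handed in; nothing more can be done
None
```

The blue ring stopped the orange stake; I drew it out, lowered it onto the blue tray's ribs, let go and handed in at about 13 s of the 53 s. A last wrist-camera measurement put its middle within about 2 mm of the tray's, but the handed-in job returned no verdict, and I did not re-measure the black stake, tin, jar or clips.

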